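Click a coil former onto the winder's square drive and turn it to its stop

ROBOT

A 6-joint arm with a two-finger parallel gripper is mounted at the origin on the work surface. World frame = base frame: x ahead of the robot, y to its left, z up, the work surface at z = 0. Lengths are in mm, angles in degrees, forces in N, time in s.
With the tool pointing down it reaches from about 350 to 850 mm from the base axis. Payload 8.1 kg.
Tool frame: the origin (TCP) lies at the very end of the fingers, on their centre line; the grasp point (between the pads) lies 19 mm behind it; z points along the fingers, x is the direction in which the jaws open and shut, and the axes are right-handed (so a half turn about z gives the same grasp; the last joint's range is limited). The gripper opens to 93 mm and grips with 3 to 60 N. Pads are 15 mm wide; open, the fingers measure 128 mm over their backs; the gripper's body (75 mm by 188 mm) begins 65 mm behind the grasp point.
Start: joints at [60.596, 7.471, 85.268, -0, 87.261, -4.893], TCP at [248.902, 545.942, 218.635] pointing down, gripper open.
Joint ranges: [-169.43, 169.43], [-51.17, 129.36], [1.28, 143.12], [-76.62, 256.62], [0, 156.53], [-152.29, 152.29]. Speed limits (degrees/s): [136.94, 136.94, 159.86, 180, 180, 180].

INTERFACE

Orientations are given as a 3x3 rotation matrix whose columns are the frame's x, y, z axes.
In Python, from cell import ctrl gives the robot as it stands.
- The arm moves only by the tool drive_tool, never from a script. Its arguments are lists of equal length, an entry for each row: "angular": the turn, a rotation vector about the tool's x, y, z in rad, a list of three; "xyz": the shift along the tool's x, y, z in m, a list of three; "grip": the gripper command: -1 is fully open, 1 is shut, values between are in proportion. A call has 1 to 12 rows; each row shifts and turns the commanded pose from where the row before left it, along the tool's axes as they then stand; what a row does not reach is not made up. A row lasts 1/12 s, in which the tool goes at most 41.7 mm and 7.16 degrees, less where a joint would pass 70% of its speed; a pose out of reach is approached as far as the arm can. A call is refused whole if a number of a shift passes 0.0417 or a number of a turn 0.125, either way. A call with a gripper value outside its range is refused whole. The fingers move at their own pace and stop on an object; "squeeze" is the grip in N (left out, the last holds). Time passes only in rows, so rows that do not move let the fingers close. It gives the time, the measured TCP pose, the force and the opening at its end, in the units of the state.
- ctrl.get_obs(): the state, without advancing time (a new reading comes with each control period).
- ctrl.get_image(name): name is "scene" or "side" or "wrist"; returns a dict with "pixels" (400x640x3 uint8, red, green, blue), "range_z" (400x640 float32, mm along the optical axis (not along the pixel's ray), 0 where there is no reading), "vfov" (degrees; the focal length in pixels is half the picture's height over the tangent of half this angle, whatever the lens; pixels are square), "cx", "cy" (the principal point, pixels), "world_from_camera" (4x4, takes a point from camera to world coordinates). Camera axes: x right, y down, z forward; pixel columns grow to the right and rows downward; lengths in mm; the calibration is good to about 2 mm. A picture is of the moment at which its call begins.
- ctrl.job_done(): hands the job in, once; it reports no verdict.
The state is a dict: "time": time; "joint_pos": joint angles; "joint_vel": joint speeds; "joint_efforts": joint torques, N m; "position": TCP position; "ee_rot": TCP orientation; "contact_force": force on the tool from outside, world axes, zero at the start; "moment": the same for the moment, N m; "grip_width": finger opening in mm.
Only numpy, scipy, OpenCV 4.12 (cv2) and the standard library are available. Lean on these libraries where they do the work, as an engineer would, in place of code of your own. Each camera call takes 0.05 s, during which the arm holds its last target. There are 200 camera calls.

TASK

Take the coil former with the rectangular block and push it down onto the winder's upright square drive until it sits fully home on the collar and the drive's spring ball clicks in, without driving the sprung spindle down to its bottom stop. Then turn the former clockwise, seen from above, until the spindle meets its stop, and let go. Leave the round former, the wire spool, the oil bottle and the screwdriver where they are.

Things in the scene. Friction and masses are not known exactly. Their poses are not given: they have to be found in the camera images.
- former: the coil former to fit: 72 mm tall, 0.28 to 0.52 kg, loose, upright on the bench. Below: dark steel hub, 52 mm diameter, 34 mm high, with a square bore from underneath, 23.2 mm wide, 32 mm deep, no lead-in, a groove round its walls for the ball. Then a white flange disc, 72 mm diameter, at 34 to 38 mm height. Origin: centre of the hub's underside, z up, bore sides along x and y
- former_grip (a point): centre of the former's grey rectangular block, the part to grip from above: 44 mm long in x, 36 mm wide in y, its sides parallel to the bore's; it reaches from 38 to 72 mm above the former's underside (this point: 55 mm) and has a 4 mm screw head on top. Axes as the former. The former fits the drive in any of four quarter turns
- round_former: bystander: the same kind of former, but with a round block 36 mm in diameter on its flange and a solid hub. Origin: centre of its underside
- head: the winder's spindle head: grey block 130 x 130 x 52 mm fixed to the bench, at a different place and yaw each time, with a steel boss 72 mm wide up to 60 mm height. Origin: centre of its underside, z up, x and y parallel to the block's sides
- seat (a point): centre of the top of the spindle's steel collar (60 mm diameter, 8 mm thick), 80 mm above the bench when not pressed; axes as head (it does not turn with the drive, but sinks with the spindle). A lug on the collar's side turns with the drive, to meet a stop pin on the head. The former is home when its underside lies on the collar
- drive_top (a point): centre of the top of the steel square drive, 22 mm wide, 24 mm above the collar; on it a round cone, 6 mm high, 21.6 to 15.6 mm wide, guides the bore to the centre. THE SQUARE'S ANGLE IS NOT MEASURED (axes here are the head's): feel or see it. It starts 0.45 to 1.25 rad counter-clockwise from above of parallel to the head's sides, turns stiffly (0.5 N m), clockwise only to its stop, at parallel
- drive_ball (a point): point on the drive's axis at the height of its spring ball, 12 mm above the collar; the ball stands 2.5 mm proud of one face. At a wrong angle the former stays 24 mm above the collar; within 0.05 rad of the right one it drops on freely to 16 mm, where its mouth meets the ball. Passing the ball takes 10 to 17 N; it snaps into the groove as the former comes home, and holds it down
- quill (a joint): how far the sprung spindle (collar and drive together) is pressed down, m: 0 up, 0.010 at its bottom stop. It begins to sink at about 5 N and sinks 1 mm more for every 2 N; it springs back by itself
- spool: bystander: small spool of copper wire, black flanges 76 mm in diameter, 60 mm tall, standing. Origin: centre of its underside
- oil: bystander: clear oil bottle, 48 mm in diameter, 130 mm tall, black cap. Origin: centre of its underside
- screwdriver: bystander: screwdriver lying on the bench. Origin: underside of its middle
Things that resemble listed ones, but are neither listed nor needed, are in the scene too. There is more than one size of the head; the one meant has the size given above. Leave any red look-alike of the former alone.

How it is judged (in metres and radians):
On the way, in this order (a step that is already met when the one before it is completed fails the run):
1. the former is home on the collar, clicked onto the square drive, before the drive is turned to its stop (z of former in the frame of seat between -0.004 and 0.002 m and horizontal distance between former and seat below 0.003 m and angle between former's own z axis and vertical below 0.06 rad and angle between the x axis of former and the x axis of head, either way round above 0.15 rad and angle between the x axis of former and the y axis of head, either way round above 0.15 rad), for 0.2 s.
2. the former is turned clockwise to the stop ((angle between the x axis of former and the x axis of head, either way round below 0.12 rad or angle between the x axis of former and the y axis of head, either way round below 0.12 rad)), for 0.1 s.
At the end, for the whole second after the job is handed in: The rectangular-block former sits home on the collar (its underside within 2 mm of it, within 3 mm of the axis, upright within 0.06 rad), turned to the stop (block sides parallel to the head's sides within 0.12 rad), released and at rest, with the spindle sprung back up (less than 2 mm down) (z of former in the frame of seat between -0.004 and 0.002 m and horizontal distance between former and seat below 0.003 m and angle between former's own z axis and vertical below 0.06 rad and (angle between the x axis of former and the x axis of head, either way round below 0.12 rad or angle between the x axis of former and the y axis of head, either way round below 0.12 rad) and value of joint quill below 0.002 m and linear speed of former below 0.02 m/s and contact force between the fingers and former below 0.05 N); the robot touches nothing.
It fails at once if the sprung spindle is driven down to its bottom stop (more than 9 mm, about 23 N) (value of joint quill above 0.009 m).
It fails at once if the round former is moved more than 30 mm or tipped (distance of round_former from where it was at the start of the episode above 0.03 m or angle between round_former's own z axis and vertical above 0.5 rad).
It fails at once if the spool, the oil bottle or the screwdriver is moved more than 30 mm (distance of any of spool, oil, screwdriver from where it was at the start of the episode above 0.03 m).
It also fails if it takes over 72 s, if anything falls off the work surface, if the arm or the gripper's body presses on something with over 40 N, if the wrist force passes 120 N, or if a joint passes its speed limit or range.

## Working session

There is one attempt and no reset: what is moved stays moved. The work goes in short steps, Python scripts to look and compute and a tool call to move; the robot and the scene stay as the last step left them, time stands still between calls to the robot, and variables do not carry over. Pictures are saved under pics/ and viewed, about 8 in all and at most 12, crops included, and the job is handed in when it is done.

Besides the shell and the picture viewer there is one more tool, called after "Call:" by a JSON object that holds its "name" and its "arguments", one argument or row to a line. drive_tool: Moves the arm, as the interface text tells. Its arguments: {"type":"object","properties":{"angular":{"type":"array"},"xyz":{"type":"array"},"grip":{"type":"array"},"squeeze":{"type":"number"}},"required":["angular","xyz","grip"]}

```bash
mkdir -p pics; ls
cat > h.py <<'E'
import numpy as np, cv2
from cell import ctrl
def grab(n,save=None):
    d=ctrl.get_image(n)
    if save: cv2.imwrite('pics/'+save,cv2.cvtColor(d['pixels'],cv2.COLOR_RGB2BGR))
    return d
def cloud(d):
    h,w=d['range_z'].shape; f=h/2/np.tan(np.radians(d['vfov'])/2)
    u,v=np.meshgrid(np.arange(w),np.arange(h)); z=d['range_z']
    P=np.stack([(u-d['cx'])/f*z,(v-d['cy'])/f*z,z,np.ones_like(z)],-1)
    return (P@np.array(d['world_from_camera']).T)[...,:3]
E
python3 - <<'E'
from h import *
import pickle
D={n:grab(n) for n in('scene','side','wrist')}
pickle.dump(D,open('d0.pkl','wb'))
cv2.imwrite('pics/a.png',cv2.cvtColor(np.vstack([cv2.resize(D['scene']['pixels'],(800,500))]),cv2.COLOR_RGB2BGR))
cv2.imwrite('pics/b.png',cv2.cvtColor(D['side']['pixels'],cv2.COLOR_RGB2BGR))
for n in D: print(n,D[n]['vfov'],np.round(D[n]['world_from_camera'],3).tolist())
print(ctrl.get_obs())
E
```

```text
pics
scene 45.34416287245149 [[0.873, 0.322, -0.366, 1067.99], [0.487, -0.581, 0.652, -896.489], [-0.003, -0.748, -0.664, 1011.127], [0.0, 0.0, 0.0, 1.0]]
side 44.99357214163207 [[0.771, -0.462, 0.438, -39.264], [-0.636, -0.566, 0.524, -714.091], [0.007, -0.683, -0.73, 1143.124], [0.0, 0.0, 0.0, 1.0]]
wrist 59.56511553623668 [[0.415, 0.879, 0.235, 181.754], [0.91, -0.401, -0.109, 575.4], [-0.001, 0.259, -0.966, 384.383], [0.0, 0.0, 0.0, 1.0]]
{'time': 0.15, 'joint_pos': array([ 6.05961191e+01,  7.50575705e+00,  8.53160224e+01, -1.67422467e-03,
        8.72609347e+01, -4.89198153e+00]), 'joint_vel': array([ 0.05513875, -0.1615502 , -0.11853022,  0.04687118, -0.01959261,
       -0.03220839]), 'joint_efforts': array([ 5.07271088e-04, -5.60478830e+01, -4.92334342e+01,  7.67743494e-02,
        3.07399104e-02, -1.17434120e-04]), 'position': array([248.6893925 , 545.54513307, 217.81196976]), 'ee_rot': array([[ 4.14880436e-01,  9.09875682e-01, -6.83342527e-04],
       [ 9.09874798e-01, -4.14880988e-01, -1.27199478e-03],
       [-1.44086294e-03, -9.40303953e-05, -9.99998958e-01]]), 'contact_force': array([-0.27535246,  0.32436892,  0.15041373]), 'moment': array([ 0.02587777,  0.00836666, -0.0010665 ]), 'grip_width': 92.87321353150455}
```

View pics/a.png

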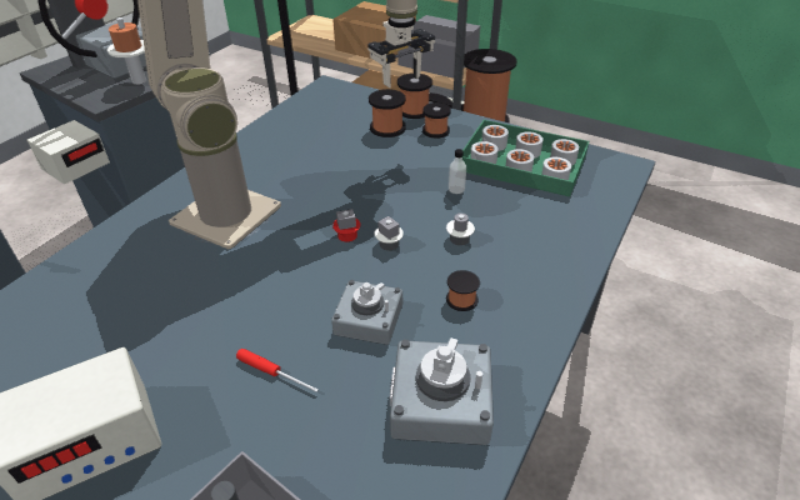

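View pics/b.png

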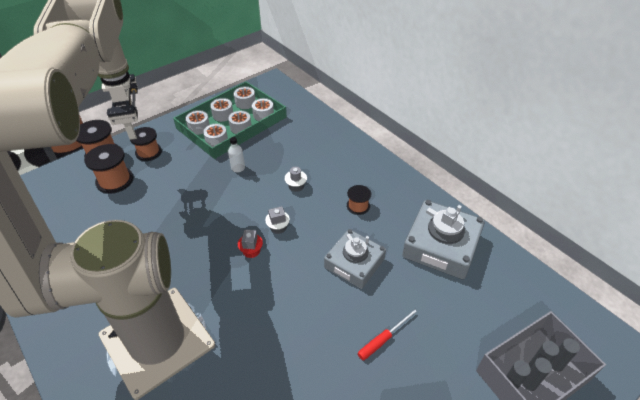

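The former with the rectangular block is white-flanged, at scene (388,228) in the 800 px view and side (277,217). The round one is at (460,226), and a red look-alike sits at (346,224). There are two heads, at (367,305) and (442,390), so I'll measure their sizes.

Run:
```python
from h import *
import pickle
D=pickle.load(open('d0.pkl','rb'))
def grp(P,m,zlo,zhi,c,r):
    k=(P[...,2]>zlo)&(P[...,2]<zhi)&(np.hypot(P[...,0]-c[0],P[...,1]-c[1])<r); return P[k]
pts={'scene':{'former':(388,238),'red':(346,236),'round':(460,232),'hA':(345,315),'hB':(410,410)}}
for n in('scene','side'):
    P=cloud(D[n]); D[n]['P']=P
S=D['scene']['P']
for k,(u,v) in pts['scene'].items(): print(k,S[int(v/1.25),int(u/1.25)].round(1))
for k,c in {'hA':(345,315),'hB':(410,410)}.items():
  c=S[int(c[1]/1.25),int(c[0]/1.25)]
  for n in('scene','side'):
    P=D[n]['P']; q=grp(P,0,c[2]-4,c[2]+4,c[:2],150)
    r=cv2.minAreaRect(q[:,:2].astype(np.float32)); print(k,n,len(q),np.median(q[:,2]).round(1),r)
    cc=np.array(r[0])
    q=grp(P,0,74,84,cc,60); print('  collar',len(q), q.mean(0) if len(q) else'', cv2.minEnclosingCircle(q[:,:2].astype(np.float32)) if len(q) else '')
    q=grp(P,0,c[2]+6,200,cc,80); print('  zhist',np.histogram(q[:,2],bins=np.arange(40,180,4)))
c=S[int(238/1.25),int(388/1.25)]
for n in('scene','side'):
    P=D[n]['P']
    q=grp(P,0,30,42,c[:2],60); print('flange',n,len(q),cv2.minEnclosingCircle(q[:,:2].astype(np.float32)))
    q=grp(P,0,66,80,c[:2],40); print('block',n,len(q),q[:,2].max() if len(q) else '',cv2.minAreaRect(q[:,:2].astype(np.float32)) if len(q) else '')
```

```text
former [464.3  88.4  39.8]
red [350.7  64.1  19.9]
round [611.9 203.1  36.4]
hA [ 524.1 -194.1   53.5]
hB [ 768.8 -347.7   75. ]
hA scene 879 52.0 ((549.0178833007812, -141.04795837402344), (129.14012145996094, 128.66807556152344), 15.410346031188965)
  collar 231 [ 553.825399   -141.6781589    79.10369251] ((557.8203735351562, -132.4126739501953), 42.12482833862305)
  zhist (array([  0,   0,   0,   0,  18,  67,   3,   8,  38, 121,  87,  12,  12,
        15,  12,  21,  18,  17,   3,   0,   0,   0,   0,   0,   0,   0,
         0,   0,   0,   0,   0,   0,   0,   0]), array([ 40,  44,  48,  52,  56,  60,  64,  68,  72,  76,  80,  84,  88,
        92,  96, 100, 104, 108, 112, 116, 120, 124, 128, 132, 136, 140,
       144, 148, 152, 156, 160, 164, 168, 172, 176]))
hA side 1033 52.9 ((571.11328125, -158.68502807617188), (170.349853515625, 175.5673370361328), 14.74439811706543)
  collar 238 [ 544.65774644 -143.26337662   80.18259152] ((556.2903442382812, -139.27728271484375), 39.40669631958008)
  zhist (array([  0,   0,   0,   0,  18,  94,  10,   1,  16, 104, 130,  23,   4,
        13,   9,
[... 1298 characters left out ...]
 27,  14,  10,  16,  18,  13,
        21,  34,  20,  40,  10,   2,   0,   0]), array([ 40,  44,  48,  52,  56,  60,  64,  68,  72,  76,  80,  84,  88,
        92,  96, 100, 104, 108, 112, 116, 120, 124, 128, 132, 136, 140,
       144, 148, 152, 156, 160, 164, 168, 172, 176]))
flange scene 127 ((455.3851318359375, 109.62197875976562), 37.966068267822266)
block scene 110 77.46158753549366 ((456.176025390625, 104.51908111572266), (41.45404815673828, 46.47776794433594), 76.96048736572266)
flange side 146 ((455.7205505371094, 107.37125396728516), 37.043460845947266)
block side 145 79.03305505389517 ((455.469970703125, 106.38350677490234), (37.74266052246094, 44.39616012573242), 71.67695617675781)
```

Call:
{"name": "drive_tool", "arguments": {
  "angular": [
    [0,0,0],
    [0,0,0],
    [0,0,0],
    [0,0,0],
    [0,0,0],
    [0,0,0],
    [0,0,0],
    [0,0,0],
    [0,0,0],
    [0,0,0],
    [0,0,0],
    [0,0,0]
  ],
  "xyz": [
    [-0.026,0.031,0],
    [-0.026,0.031,0],
    [-0.026,0.031,0],
    [-0.026,0.031,0],
    [-0.026,0.031,0],
    [-0.026,0.031,0],
    [-0.026,0.031,0],
    [-0.026,0.031,0],
    [-0.026,0.031,0],
    [-0.026,0.031,0],
    [-0.026,0.031,0],
    [-0.026,0.031,0]
  ],
  "grip": [-1,-1,-1,-1,-1,-1,-1,-1,-1,-1,-1,-1],
  "squeeze": 45
}}

```text
time: 1.15
position: [458.2, 105.8, 218.6]
ee_rot: [[0.415, 0.91, 0.0], [0.91, -0.415, 0.0], [0.0, 0.0, -1.0]]
contact_force: [0.1, 0.8, 0.3]
grip_width: 93.0
```

Call:
{"name": "drive_tool", "arguments": {
  "angular": [
    [0,0,0],
    [0,0,0],
    [0,0,0]
  ],
  "xyz": [
    [0,0,0],
    [0,0,0],
    [0,0,0]
  ],
  "grip": [-1,-1,-1]
}}

```text
time: 1.4
position: [457.6, 107.9, 218.4]
ee_rot: [[0.416, 0.909, -0.001], [0.909, -0.416, 0.0], [0.0, -0.001, -1.0]]
contact_force: [-0.9, 0.3, -0.5]
grip_width: 93.1
```

Run:
```python
from h import *
import pickle
d=grab('wrist','c.png'); pickle.dump(d,open('d1.pkl','wb'))
P=cloud(d)
o=ctrl.get_obs(); print(o['time'],o['position'],o['ee_rot'].round(4).tolist(),o['joint_pos'].round(1))
c=np.array([455.5,107])
r=np.hypot(P[...,0]-c[0],P[...,1]-c[1])
for lo,hi in((30,42),(66,75)):
    q=P[(P[...,2]>lo)&(P[...,2]<hi)&(r<50)][:,:2].astype(np.float32)
    print(lo,len(q),cv2.minAreaRect(q),cv2.minEnclosingCircle(q))
```

```text
1.45 [457.45434358 108.56936    218.40838195] [[0.4144, 0.9101, -0.0006], [0.9101, -0.4144, 0.0004], [0.0001, -0.0007, -1.0]] [  7.1 -13.  105.1   0.   87.9 -58.4]
30 1883 ((453.4414978027344, 109.02696990966797), (70.04154205322266, 70.8929443359375), 64.50801849365234) ((453.4403381347656, 108.92892456054688), 35.9315299987793)
66 1662 ((453.4835205078125, 108.9161376953125), (35.961212158203125, 44.23819351196289), 69.50601959228516) ((453.1923522949219, 108.91338348388672), 27.27920150756836)
```

View pics/c.png

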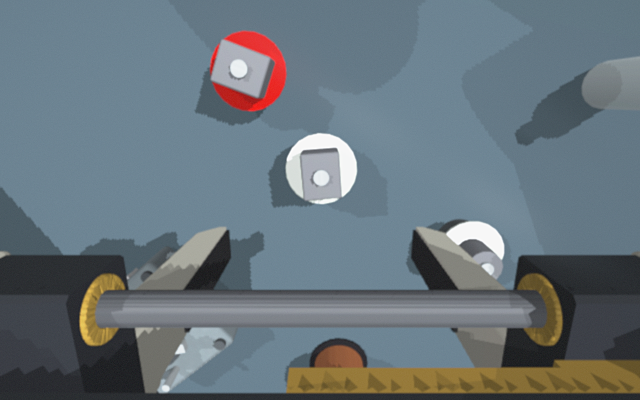

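The wrist view shows the white-flanged former at (321,170), with its block's long axis running vertically in the image. The fit gives centre (453.4,109.0), with the narrow (jaw) direction at yaw 69.5°. Before gripping, I'll look at the drive.

Call:
{"name": "drive_tool", "arguments": {
  "angular": [
    [0,0,0],
    [0,0,0],
    [0,0,0],
    [0,0,0],
    [0,0,0],
    [0,0,0],
    [0,0,0],
    [0,0,0],
    [0,0,0],
    [0,0,0]
  ],
  "xyz": [
    [-0.027,0.0267,-0.003],
    [-0.027,0.0267,-0.003],
    [-0.027,0.0267,-0.003],
    [-0.027,0.0267,-0.003],
    [-0.027,0.0267,-0.003],
    [-0.027,0.0267,-0.003],
    [-0.027,0.0267,-0.003],
    [0,0,0],
    [0,0,0],
    [0,0,0]
  ],
  "grip": [-1,-1,-1,-1,-1,-1,-1,-1,-1,-1]
}}

```text
time: 2.28
position: [549.6, -139.9, 239.2]
ee_rot: [[0.413, 0.911, -0.001], [0.911, -0.413, 0.001], [0.0, -0.001, -1.0]]
contact_force: [0.7, -0.8, -0.0]
grip_width: 93.1
```

Run:
```python
from h import *
import pickle
d=grab('wrist'); pickle.dump(d,open('d2.pkl','wb'))
P=cloud(d); im=d['pixels']
o=ctrl.get_obs(); print(o['time'],o['position'],o['joint_pos'].round(1))
c=np.array([549,-141.])
r=np.hypot(P[...,0]-c[0],P[...,1]-c[1])
for lo,hi,R in((48,55,100),(57,62,60),(76,83,50),(98,106,22),(107,114,20)):
    q=P[(P[...,2]>lo)&(P[...,2]<hi)&(r<R)][:,:2].astype(np.float32)
    if len(q)>5: print(lo,len(q),cv2.minAreaRect(q),cv2.minEnclosingCircle(q))
k=np.argwhere((P[...,2]>76)&(P[...,2]<83)&(r<40)); a=k.min(0)-12; b=k.max(0)+12; print(a,b)
cr=im[max(a[0],0):b[0],a[1]:b[1]]
cv2.imwrite('pics/d.png',cv2.cvtColor(np.hstack([cv2.resize(cr,None,fx=4,fy=4,interpolation=cv2.INTER_CUBIC)]),cv2.COLOR_RGB2BGR))
```

```text
2.3333 [ 549.53059916 -139.60393812  239.37352462] [-19.5   2.   88.9   0.   89.2 -85.1]
48 10430 ((544.9367065429688, -139.50006103515625), (129.13992309570312, 129.26087951660156), 15.791583061218262) ((544.5661010742188, -139.6256866455078), 88.37692260742188)
57 777 ((545.1008911132812, -139.30572509765625), (71.64573669433594, 71.18701171875), 49.29510498046875) ((550.5541381835938, -138.8145294189453), 41.259613037109375)
76 2588 ((549.418212890625, -135.411865234375), (71.39995574951172, 62.717979431152344), 40.39284133911133) ((554.3640747070312, -132.87362670898438), 41.118072509765625)
98 241 ((545.0072021484375, -139.44287109375), (21.893381118774414, 22.34267234802246), 76.1734848022461) ((545.211181640625, -139.2498779296875), 15.242773056030273)
107 353 ((544.9886474609375, -139.1595001220703), (18.1748046875, 18.88132095336914), 39.38064193725586) ((545.013671875, -139.22410583496094), 9.812379837036133)
[130 277] [224 373]
```

View pics/d.png

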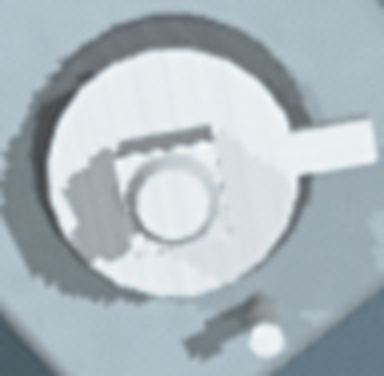

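The drive is at (545.0,-139.3) with its square at yaw 76.2°. The head is at yaw 15.8°, so the drive stands 60.4° (1.05 rad) counter-clockwise, which is inside the stated range. In the crop, the lug at (375,140) and the stop pin at (265,340) agree with that. I'm going back to grip the former.

Call:
{"name": "drive_tool", "arguments": {
  "angular": [
    [0,0,0],
    [0,0,0],
    [0,0,0],
    [0,0,0],
    [0,0,0],
    [0,0,0],
    [0,0,0],
    [0,0,-0.07],
    [0,0,0],
    [0,0,0],
    [0,0,0]
  ],
  "xyz": [
    [0.0267,-0.0272,0.0127],
    [0.0267,-0.0272,0.0127],
    [0.0267,-0.0272,0.0127],
    [0.0267,-0.0272,0.0127],
    [0.0267,-0.0272,0.0127],
    [0.0267,-0.0272,0.0127],
    [0.0267,-0.0272,0.0127],
    [0,0,0],
    [0,0,0],
    [0,0,0],
    [0,0,0]
  ],
  "grip": [-1,-1,-1,-1,-1,-1,-1,-1,-1,-1,-1]
}}

```text
time: 3.25
position: [454.2, 107.5, 151.5]
ee_rot: [[0.351, 0.936, 0.001], [0.936, -0.351, -0.0], [0.0, 0.001, -1.0]]
contact_force: [-0.3, -0.7, 0.2]
grip_width: 93.0
```

Run:
```python
from h import *
o=ctrl.get_obs(); print(o['time'],o['position'],np.degrees(np.arctan2(o['ee_rot'][1,0],o['ee_rot'][0,0])),o['contact_force'])
R=o['ee_rot']; print(R.T@(np.array([453.4,109.0,42])-o['position']))
```

```text
3.25 [454.21023297 107.45283061 151.47409313] 69.44971657917563 [-0.32256132 -0.69976222  0.21522288]
[  1.11405699  -1.45528891 109.47268285]
```

Call:
{"name": "drive_tool", "arguments": {
  "angular": [
    [0,0,0],
    [0,0,0],
    [0,0,0],
    [0,0,0],
    [0,0,0],
    [0,0,0],
    [0,0,0]
  ],
  "xyz": [
    [0.001,-0.0012,0.036],
    [0,0,0.036],
    [0,0,0.02],
    [0,0,0.01],
    [0,0,0.006],
    [0,0,0],
    [0,0,0]
  ],
  "grip": [-1,-1,-1,-1,-1,-1,-1]
}}

```text
time: 3.83
position: [454.3, 108.4, 44.1]
ee_rot: [[0.351, 0.936, 0.002], [0.936, -0.351, 0.0], [0.001, 0.002, -1.0]]
contact_force: [-0.5, 0.6, -0.6]
grip_width: 93.3
```

Call:
{"name": "drive_tool", "arguments": {
  "angular": [
    [0,0,0],
    [0,0,0],
    [0,0,0],
    [0,0,0],
    [0,0,0],
    [0,0,0],
    [0,0,0],
    [0,0,0],
    [0,0,0],
    [0,0,0]
  ],
  "xyz": [
    [0,0,0],
    [0,0,0],
    [0,0,0],
    [0,0,0],
    [0,0,0],
    [0,0,0],
    [0,0,0],
    [0,0,0],
    [0,0,0],
    [0,0,0]
  ],
  "grip": [1,1,1,1,1,1,1,1,1,1],
  "squeeze": 50
}}

```text
time: 4.67
position: [453.1, 108.8, 42.7]
ee_rot: [[0.35, 0.937, 0.0], [0.937, -0.35, 0.0], [0.0, 0.0, -1.0]]
contact_force: [0.9, 0.8, -0.5]
grip_width: 36.1
```

Call:
{"name": "drive_tool", "arguments": {
  "angular": [
    [0,0,0],
    [0,0,0],
    [0,0,0],
    [0,0,0],
    [0,0,0],
    [0,0,-0.06],
    [0,0,-0.057],
    [0,0,0]
  ],
  "xyz": [
    [0,0,-0.015],
    [0,0,-0.03],
    [0,0,-0.035],
    [0,0,-0.03],
    [0,0,-0.02],
    [0,0,0],
    [0,0,0],
    [0,0,0]
  ],
  "grip": [1,1,1,1,1,1,1,1]
}}

```text
time: 5.33
position: [452.9, 108.6, 172.7]
ee_rot: [[0.236, 0.972, -0.0], [0.972, -0.236, -0.0], [-0.0, -0.0, -1.0]]
contact_force: [0.3, -1.0, -3.7]
grip_width: 35.6
```

Call:
{"name": "drive_tool", "arguments": {
  "angular": [
    [0,0,0],
    [0,0,0],
    [0,0,0],
    [0,0,0],
    [0,0,0],
    [0,0,0],
    [0,0,0],
    [0,0,0],
    [0,0,0],
    [0,0,0],
    [0,0,0],
    [0,0,0]
  ],
  "xyz": [
    [-0.015,0.01,0],
    [-0.03,0.02,0],
    [-0.03,0.02,0],
    [-0.03,0.02,0],
    [-0.03,0.02,0],
    [-0.03,0.02,0],
    [-0.03,0.02,0],
    [-0.0242,0.0182,0],
    [0,0,0],
    [0,0,0],
    [0,0,0],
    [0,0,0]
  ],
  "grip": [1,1,1,1,1,1,1,1,1,1,1,1]
}}

```text
time: 6.33
position: [544.1, -138.5, 172.0]
ee_rot: [[0.238, 0.971, -0.001], [0.971, -0.238, 0.001], [0.0, -0.002, -1.0]]
contact_force: [-0.3, 1.4, -3.2]
grip_width: 35.9
```

Run:
```python
from h import *
for i in range(3):
    d=grab(['scene','side','wrist'][i],['e1.png','e2.png','e3.png'][i])
    o=ctrl.get_obs(); print(o['time'],o['position'].round(2),np.degrees(np.arctan2(o['ee_rot'][1,0],o['ee_rot'][0,0])),o['contact_force'].round(2),o['grip_width'])
    P=cloud(d); c=o['position']
    r=np.hypot(P[...,0]-545,P[...,1]+139.3)
    # flange edge points: white disc around carried height
    z0=c[2]-42.5
    q=P[(abs(P[...,2]-z0-38)<4)&(r<60)]
    if len(q)>20: print(i,len(q),q.mean(0).round(1),cv2.minEnclosingCircle(q[:,:2].astype(np.float32)))
a=cv2.imread('pics/e1.png');b=cv2.imread('pics/e2.png')
cv2.imwrite('pics/e.png',cv2.resize(np.hstack([a[150:310,220:380],b[150:310,280:440]]),None,fx=2.5,fy=2.5))
```

```text
6.3833 [ 544.29 -138.41  172.31] 76.24267420437126 [ 0.53  0.59 -3.65] 35.65988698962346
0 161 [ 558.  -152.5  167.1] ((547.6844482421875, -141.87254333496094), 36.38337707519531)
6.4333 [ 544.48 -138.41  172.55] 76.26040839285214 [ 0.8   0.93 -3.48] 35.571861539036185
1 145 [ 529.  -148.6  168.4] ((543.97705078125, -140.93844604492188), 36.199119567871094)
6.4833 [ 544.59 -138.52  172.73] 76.26685350646012 [ 0.39 -0.06 -3.28] 35.8307168106196
2 3582 [ 522.4 -133.2  168.6] ((543.4636840820312, -138.5939483642578), 35.493656158447266)
```

View pics/e.png

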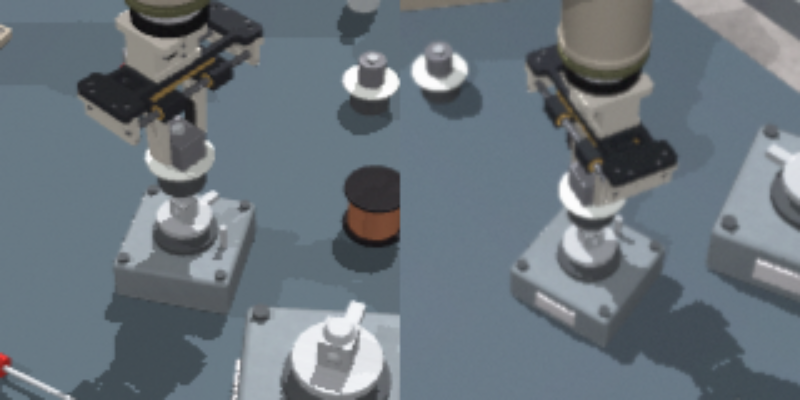

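The former hangs straight over the head's drive, seen at (182,200) on the left and (590,240) on the right of the composite. I'll trim about 1 mm sideways and descend.

Call:
{"name": "drive_tool", "arguments": {
  "angular": [
    [0,0,0],
    [0,0,0],
    [0,0,0],
    [0,0,0],
    [0,0,0],
    [0,0,0]
  ],
  "xyz": [
    [-0.0005,0.0012,0],
    [0,0,0.007],
    [0,0,0.007],
    [0,0,0.003],
    [0,0,0],
    [0,0,0]
  ],
  "grip": [1,1,1,1,1,1]
}}

```text
time: 6.98
position: [545.3, -140.2, 155.0]
ee_rot: [[0.238, 0.971, -0.001], [0.971, -0.238, 0.0], [0.0, -0.001, -1.0]]
contact_force: [-0.1, -0.3, -2.6]
grip_width: 36.0
```

Call:
{"name": "drive_tool", "arguments": {
  "angular": [
    [0,0,0],
    [0,0,0],
    [0,0,0],
    [0,0,0],
    [0,0,0],
    [0,0,0],
    [0,0,0]
  ],
  "xyz": [
    [0,0,0.0015],
    [0,0,0.0015],
    [0,0,0.0015],
    [0,0,0.0015],
    [0,0,0.0015],
    [0,0,0],
    [0,0,0]
  ],
  "grip": [1,1,1,1,1,1,1]
}}

```text
time: 7.57
position: [545.7, -140.3, 148.1]
ee_rot: [[0.238, 0.971, -0.0], [0.971, -0.238, 0.0], [0.0, -0.0, -1.0]]
contact_force: [0.1, 0.6, -3.6]
grip_width: 35.5
```

Call:
{"name": "drive_tool", "arguments": {
  "angular": [
    [0,0,0],
    [0,0,0],
    [0,0,0],
    [0,0,0],
    [0,0,0]
  ],
  "xyz": [
    [0,0,0.001],
    [0,0,0.001],
    [0,0,0.001],
    [0,0,0],
    [0,0,0]
  ],
  "grip": [1,1,1,1,1]
}}

```text
time: 7.98
position: [546.1, -140.4, 145.9]
ee_rot: [[0.238, 0.971, 0.001], [0.971, -0.238, -0.0], [-0.0, 0.001, -1.0]]
contact_force: [-1.4, 1.1, 1.3]
grip_width: 35.8
```

Call:
{"name": "drive_tool", "arguments": {
  "angular": [
    [0,0,0],
    [0,0,0],
    [0,0,0],
    [0,0,0]
  ],
  "xyz": [
    [0,0,0.001],
    [0,0,0.001],
    [0,0,0],
    [0,0,0]
  ],
  "grip": [1,1,1,1]
}}

```text
time: 8.32
position: [546.2, -140.5, 143.9]
ee_rot: [[0.238, 0.971, 0.001], [0.971, -0.238, -0.0], [-0.0, 0.001, -1.0]]
contact_force: [-1.7, 0.3, 5.4]
grip_width: 35.7
```

Call:
{"name": "drive_tool", "arguments": {
  "angular": [
    [0,0,0],
    [0,0,0],
    [0,0,0],
    [0,0,0]
  ],
  "xyz": [
    [0,0,-0.0015],
    [0.0003,-0.0005,0],
    [0.0003,-0.0005,0],
    [0,0,0]
  ],
  "grip": [1,1,1,1]
}}

```text
time: 8.65
position: [544.6, -139.3, 144.0]
ee_rot: [[0.239, 0.971, -0.001], [0.971, -0.239, 0.0], [0.0, -0.001, -1.0]]
contact_force: [-0.3, 0.5, -4.0]
grip_width: 35.6
```

```bash
cat > s.py <<'E'
from h import *
o=ctrl.get_obs(); print(o['time'],o['position'].round(2),'yaw',np.degrees(np.arctan2(o['ee_rot'][1,0],o['ee_rot'][0,0])).round(2),'Ftool',(o['ee_rot'].T@o['contact_force']).round(2),'M',o['moment'].round(3),o['grip_width'].round(1))
E
python3 s.py
```

```text
Traceback (most recent call last):
  File "s.py", line 2, in <module>
    o=ctrl.get_obs(); print(o['time'],o['position'].round(2),'yaw',np.degrees(np.arctan2(o['ee_rot'][1,0],o['ee_rot'][0,0])).round(2),'Ftool',(o['ee_rot'].T@o['contact_force']).round(2),'M',o['moment'].round(3),o['grip_width'].round(1))
                                                                                                                                                                                                                   ^^^^^^^^^^^^^^^^^^^^^
AttributeError: 'float' object has no attribute 'round'
```

The force fell back to the free-hanging value at TCP z 144, below the rest height, so the bore has slipped onto the square. Next is the ball, at TCP z about 138.5.

```bash
sed -i "s/,o\['grip_width'\].round(1)/,o['grip_width']/" s.py; python3 s.py
```

```text
8.65 [ 544.56 -139.33  143.99] yaw 76.2 Ftool [ 0.42 -0.36  3.97] M [0.013 0.012 0.011] 35.64926506114705
```

Call:
{"name": "drive_tool", "arguments": {
  "angular": [
    [0,0,0],
    [0,0,0],
    [0,0,0],
    [0,0,0],
    [0,0,0]
  ],
  "xyz": [
    [0,0,0.001],
    [0,0,0.001],
    [0,0,0.001],
    [0,0,0],
    [0,0,0]
  ],
  "grip": [1,1,1,1,1]
}}

```text
time: 9.07
position: [544.7, -139.4, 141.3]
ee_rot: [[0.238, 0.971, -0.001], [0.971, -0.238, 0.0], [0.0, -0.001, -1.0]]
contact_force: [0.4, -0.4, -2.7]
grip_width: 35.9
```

Call:
{"name": "drive_tool", "arguments": {
  "angular": [
    [0,0,0],
    [0,0,0],
    [0,0,0],
    [0,0,0]
  ],
  "xyz": [
    [0,0,0.001],
    [0,0,0.001],
    [0,0,0],
    [0,0,0]
  ],
  "grip": [1,1,1,1]
}}

```text
time: 9.4
position: [544.9, -139.5, 139.6]
ee_rot: [[0.238, 0.971, -0.0], [0.971, -0.238, 0.0], [0.0, -0.0, -1.0]]
contact_force: [0.7, -0.7, -3.6]
grip_width: 36.0
```

Call:
{"name": "drive_tool", "arguments": {
  "angular": [
    [0,0,0],
    [0,0,0],
    [0,0,0],
    [0,0,0],
    [0,0,0]
  ],
  "xyz": [
    [0,0,0.001],
    [0,0,0.001],
    [0,0,0.001],
    [0,0,0],
    [0,0,0]
  ],
  "grip": [1,1,1,1,1]
}}

```text
time: 9.82
position: [545.0, -139.9, 136.9]
ee_rot: [[0.239, 0.971, 0.0], [0.971, -0.239, -0.001], [-0.001, 0.0, -1.0]]
contact_force: [-0.5, -1.8, -1.9]
grip_width: 35.8
```

Call:
{"name": "drive_tool", "arguments": {
  "angular": [
    [0,0,0],
    [0,0,0],
    [0,0,0]
  ],
  "xyz": [
    [0,0,0.001],
    [0,0,0],
    [0,0,0]
  ],
  "grip": [1,1,1]
}}

```text
time: 10.07
position: [545.2, -139.9, 136.2]
ee_rot: [[0.239, 0.971, 0.001], [0.971, -0.239, -0.001], [-0.001, 0.001, -1.0]]
contact_force: [-0.0, -2.6, 2.0]
grip_width: 35.7
```

Call:
{"name": "drive_tool", "arguments": {
  "angular": [
    [0,0,0],
    [0,0,0],
    [0,0,0],
    [0,0,0]
  ],
  "xyz": [
    [0,0,0.001],
    [0,0,0.001],
    [0,0,0],
    [0,0,0]
  ],
  "grip": [1,1,1,1]
}}

```text
time: 10.4
position: [545.1, -139.8, 133.6]
ee_rot: [[0.239, 0.971, 0.0], [0.971, -0.239, -0.0], [-0.0, 0.0, -1.0]]
contact_force: [0.9, -5.0, -0.3]
grip_width: 35.6
```

Call:
{"name": "drive_tool", "arguments": {
  "angular": [
    [0,0,0],
    [0,0,0],
    [0,0,0]
  ],
  "xyz": [
    [0,0,0.001],
    [0,0,0],
    [0,0,0]
  ],
  "grip": [1,1,1]
}}

```text
time: 10.65
position: [544.7, -139.7, 132.0]
ee_rot: [[0.239, 0.971, -0.001], [0.971, -0.239, -0.0], [-0.0, -0.001, -1.0]]
contact_force: [1.6, -5.5, -3.7]
grip_width: 36.0
```

Call:
{"name": "drive_tool", "arguments": {
  "angular": [
    [0,0,0],
    [0,0,0],
    [0,0,0]
  ],
  "xyz": [
    [0,0,0.001],
    [0,0,0],
    [0,0,0]
  ],
  "grip": [1,1,1]
}}

```text
time: 10.9
position: [544.6, -139.7, 130.9]
ee_rot: [[0.239, 0.971, -0.001], [0.971, -0.239, -0.0], [-0.0, -0.001, -1.0]]
contact_force: [1.2, -6.0, -2.5]
grip_width: 35.9
```

The ball is past: the axial force is gone and a steady 5–6 N side force from the ball has appeared. Continuing to the collar, expected at TCP z about 122.5.

Call:
{"name": "drive_tool", "arguments": {
  "angular": [
    [0,0,0],
    [0,0,0],
    [0,0,0],
    [0,0,0],
    [0,0,0],
    [0,0,0]
  ],
  "xyz": [
    [0,0,0.001],
    [0,0,0.001],
    [0,0,0.001],
    [0,0,0.001],
    [0,0,0],
    [0,0,0]
  ],
  "grip": [1,1,1,1,1,1]
}}

```text
time: 11.4
position: [544.4, -139.6, 126.6]
ee_rot: [[0.239, 0.971, -0.001], [0.971, -0.239, 0.0], [-0.0, -0.001, -1.0]]
contact_force: [-1.0, -5.3, -4.1]
grip_width: 35.8
```

Call:
{"name": "drive_tool", "arguments": {
  "angular": [
    [0,0,0],
    [0,0,0],
    [0,0,0],
    [0,0,0]
  ],
  "xyz": [
    [0,0,0.001],
    [0,0,0.001],
    [0,0,0],
    [0,0,0]
  ],
  "grip": [1,1,1,1]
}}

```text
time: 11.73
position: [544.2, -139.4, 124.3]
ee_rot: [[0.239, 0.971, -0.002], [0.971, -0.239, 0.001], [0.0, -0.002, -1.0]]
contact_force: [1.6, -5.0, -6.9]
grip_width: 35.7
```

Call:
{"name": "drive_tool", "arguments": {
  "angular": [
    [0,0,0],
    [0,0,0],
    [0,0,0]
  ],
  "xyz": [
    [0,0,0.001],
    [0,0,0],
    [0,0,0]
  ],
  "grip": [1,1,1]
}}

```text
time: 11.98
position: [544.4, -139.1, 123.6]
ee_rot: [[0.238, 0.971, -0.002], [0.971, -0.238, 0.001], [0.001, -0.002, -1.0]]
contact_force: [0.7, -3.0, -7.8]
grip_width: 35.6
```

Call:
{"name": "drive_tool", "arguments": {
  "angular": [
    [0,0,0],
    [0,0,0],
    [0,0,0]
  ],
  "xyz": [
    [0,0,0.001],
    [0,0,0],
    [0,0,0]
  ],
  "grip": [1,1,1]
}}

```text
time: 12.23
position: [544.6, -139.1, 123.3]
ee_rot: [[0.238, 0.971, -0.001], [0.971, -0.238, 0.001], [0.0, -0.001, -1.0]]
contact_force: [-0.4, -2.0, -6.0]
grip_width: 35.5
```

Call:
{"name": "drive_tool", "arguments": {
  "angular": [
    [0,0,0],
    [0,0,0],
    [0,0,0]
  ],
  "xyz": [
    [0,0,0.001],
    [0,0,0],
    [0,0,0]
  ],
  "grip": [1,1,1]
}}

```text
time: 12.48
position: [545.1, -139.3, 122.9]
ee_rot: [[0.238, 0.971, 0.0], [0.971, -0.238, 0.0], [0.0, 0.0, -1.0]]
contact_force: [-0.5, -0.8, -4.2]
grip_width: 35.7
```

Call:
{"name": "drive_tool", "arguments": {
  "angular": [
    [0,0,0],
    [0,0,0],
    [0,0,0]
  ],
  "xyz": [
    [0,0,0.001],
    [0,0,0],
    [0,0,0]
  ],
  "grip": [1,1,1]
}}

```text
time: 12.73
position: [545.4, -139.5, 122.6]
ee_rot: [[0.238, 0.971, 0.001], [0.971, -0.238, -0.0], [0.0, 0.001, -1.0]]
contact_force: [-1.5, 0.1, 2.0]
grip_width: 35.9
```

Call:
{"name": "drive_tool", "arguments": {
  "angular": [
    [0,0,0],
    [0,0,0],
    [0,0,0],
    [0,0,0],
    [0,0,0]
  ],
  "xyz": [
    [0,0,0.001],
    [0,0,0],
    [0,0,0],
    [0,0,0],
    [0,0,0]
  ],
  "grip": [1,1,1,1,1]
}}

```text
time: 13.15
position: [545.4, -139.6, 121.2]
ee_rot: [[0.238, 0.971, 0.001], [0.971, -0.238, -0.0], [0.0, 0.001, -1.0]]
contact_force: [-0.8, 1.7, 3.7]
grip_width: 35.7
```

```bash
python3 s.py
```

```text
13.15 [ 545.41 -139.55  121.18] yaw 76.21 Ftool [ 1.42 -1.14 -3.7 ] M [0.167 0.113 0.028] 35.733128874682414
```

Home: the push is 7 N with about 1 mm of quill sink, and the ball side force is gone. I'll ease up 1 mm, then turn clockwise.

Call:
{"name": "drive_tool", "arguments": {
  "angular": [
    [0,0,0],
    [0,0,0.05],
    [0,0,0.06],
    [0,0,0.06],
    [0,0,0.06],
    [0,0,0.06],
    [0,0,0.06],
    [0,0,0.05],
    [0,0,0]
  ],
  "xyz": [
    [0,0,-0.001],
    [0,0,0],
    [0,0,0],
    [0,0,0],
    [0,0,0],
    [0,0,0],
    [0,0,0],
    [0,0,0],
    [0,0,0]
  ],
  "grip": [1,1,1,1,1,1,1,1,1],
  "squeeze": 60
}}

```text
time: 13.9
position: [545.1, -138.9, 121.7]
ee_rot: [[0.599, 0.801, -0.0], [0.801, -0.599, 0.001], [0.001, -0.001, -1.0]]
contact_force: [0.5, 4.2, 3.1]
grip_width: 35.5
```

```bash
python3 s.py
```

```text
13.9 [ 545.05 -138.86  121.68] yaw 53.2 Ftool [ 3.67 -2.08 -3.06] M [0.725 0.057 0.339] 35.46666093846943
```

Call:
{"name": "drive_tool", "arguments": {
  "angular": [
    [0,0,0.06],
    [0,0,0.06],
    [0,0,0.06],
    [0,0,0.06],
    [0,0,0.06],
    [0,0,0.06],
    [0,0,0.06],
    [0,0,0.06],
    [0,0,0.06],
    [0,0,0.06],
    [0,0,0]
  ],
  "xyz": [
    [0,0,-0.0005],
    [0,0,0],
    [0,0,0],
    [0,0,0],
    [0,0,0],
    [0,0,0],
    [0,0,0],
    [0,0,0],
    [0,0,0],
    [0,0,0],
    [0,0,0]
  ],
  "grip": [1,1,1,1,1,1,1,1,1,1,1]
}}

```text
time: 14.82
position: [545.6, -138.2, 122.2]
ee_rot: [[0.946, 0.323, 0.001], [0.323, -0.946, 0.002], [0.002, -0.001, -1.0]]
contact_force: [2.3, 6.1, 1.9]
grip_width: 35.6
```

```bash
python3 s.py
```

```text
14.8167 [ 545.59 -138.23  122.22] yaw 18.85 Ftool [ 4.19 -5.04 -1.92] M [ 1.224 -0.415  0.276] 35.62388069999853
```

Call:
{"name": "drive_tool", "arguments": {
  "angular": [
    [0,0,0.03],
    [0,0,0.025],
    [0,0,0]
  ],
  "xyz": [
    [0.0002,-0.0005,0],
    [0,0,0],
    [0,0,0]
  ],
  "grip": [1,1,1]
}}

```text
time: 15.07
position: [545.6, -138.1, 122.3]
ee_rot: [[0.962, 0.273, 0.001], [0.273, -0.962, 0.001], [0.001, -0.001, -1.0]]
contact_force: [2.7, 4.7, 2.8]
grip_width: 35.4
```

```bash
python3 s.py
```

```text
15.0667 [ 545.64 -138.08  122.26] yaw 15.83 Ftool [ 3.84 -3.76 -2.75] M [ 0.947 -0.356  0.46 ] 35.413408360590516
```

Call:
{"name": "drive_tool", "arguments": {
  "angular": [
    [0,0,0.02],
    [0,0,0],
    [0,0,0]
  ],
  "xyz": [
    [0,0,0],
    [0,0,0],
    [0,0,0]
  ],
  "grip": [1,1,1]
}}

```text
time: 15.32
position: [545.7, -138.1, 122.3]
ee_rot: [[0.967, 0.255, 0.001], [0.255, -0.967, 0.001], [0.002, -0.001, -1.0]]
contact_force: [3.0, 5.4, 1.9]
grip_width: 35.8
```

```bash
python3 s.py
```

```text
15.3167 [ 545.65 -138.07  122.27] yaw 14.76 Ftool [ 4.33 -4.45 -1.94] M [ 0.96  -0.365  0.41 ] 35.75452282945487
```

Call:
{"name": "drive_tool", "arguments": {
  "angular": [
    [0,0,0.03],
    [0,0,0],
    [0,0,0]
  ],
  "xyz": [
    [0,0,0],
    [0,0,0],
    [0,0,0]
  ],
  "grip": [1,1,1]
}}

```text
time: 15.57
position: [545.7, -138.1, 122.3]
ee_rot: [[0.974, 0.226, 0.001], [0.226, -0.974, 0.001], [0.002, -0.001, -1.0]]
contact_force: [3.3, 4.9, 2.9]
grip_width: 35.8
```

```bash
python3 s.py
```

```text
15.5667 [ 545.67 -138.05  122.27] yaw 13.04 Ftool [ 4.3  -4.   -2.92] M [ 1.005 -0.38   0.414] 35.79996240256793
```

Call:
{"name": "drive_tool", "arguments": {
  "angular": [
    [0,0,0.03],
    [0,0,0],
    [0,0,0]
  ],
  "xyz": [
    [0,0,0],
    [0,0,0],
    [0,0,0]
  ],
  "grip": [1,1,1]
}}

```text
time: 15.82
position: [545.7, -138.0, 122.3]
ee_rot: [[0.981, 0.196, 0.001], [0.196, -0.981, 0.001], [0.002, -0.001, -1.0]]
contact_force: [3.2, 4.8, 1.9]
grip_width: 35.7
```

```bash
python3 s.py
```

```text
15.8167 [ 545.73 -138.02  122.31] yaw 11.32 Ftool [ 4.11 -4.12 -1.85] M [ 0.973 -0.431  0.406] 35.730383760459695
```

The moment stays at about 0.41 N m past the parallel angle, so the former may be slipping in the pads. I'll look.

Run:
```python
from h import *
A=[]
for n,(x,y) in(('scene',(293,235)),('side',(355,250)),('wrist',None or (320,200))):
    d=grab(n,'f_%s.png'%n); A.append(d['pixels'])
a=cv2.resize(A[0][190:270,250:340],None,fx=4.4,fy=4.4,interpolation=cv2.INTER_CUBIC)
b=cv2.resize(A[1][200:280,310:400],None,fx=4.4,fy=4.4,interpolation=cv2.INTER_CUBIC)
cv2.imwrite('pics/f.png',cv2.cvtColor(np.hstack([a,b]),cv2.COLOR_RGB2BGR))
```

```text
(no output)
```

View pics/f.png

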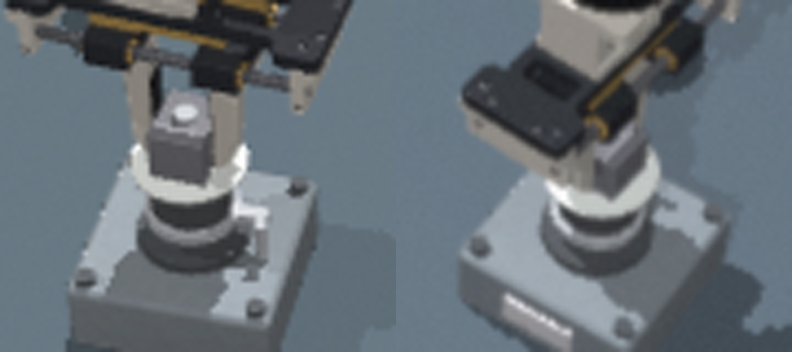

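View pics/f_wrist.png

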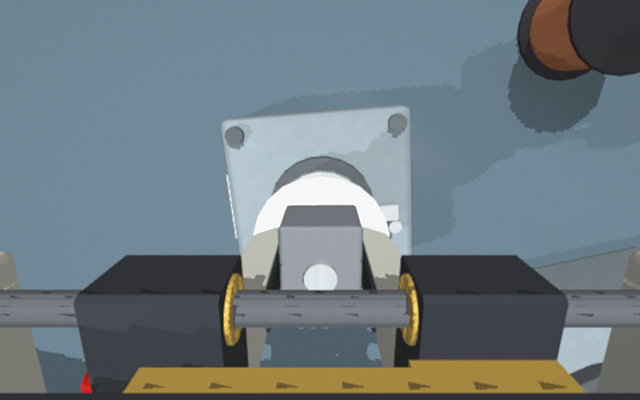

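Run:
```python
import cv2
a=cv2.imread('pics/f_wrist.png')[180:260,340:440]
cv2.imwrite('pics/g.png',cv2.resize(a,None,fx=6,fy=6,interpolation=cv2.INTER_CUBIC))
```

```text
(no output)
```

View pics/g.png

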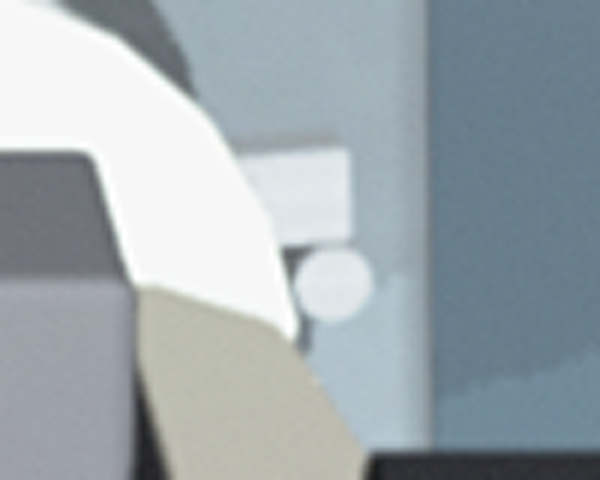

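The lug at (320,200) and the pin at (335,283) are touching or within a hair of it, and the block is square in the jaws. I'll nudge slightly more to confirm the stop, then turn back through the bore slack.

Call:
{"name": "drive_tool", "arguments": {
  "angular": [
    [0,0,0.015],
    [0,0,0.015],
    [0,0,0]
  ],
  "xyz": [
    [0,0,0],
    [0,0,0],
    [0,0,0]
  ],
  "grip": [1,1,1]
}}

```text
time: 16.22
position: [545.7, -138.0, 122.3]
ee_rot: [[0.986, 0.166, 0.001], [0.166, -0.986, 0.001], [0.002, -0.001, -1.0]]
contact_force: [3.2, 5.0, 1.5]
grip_width: 35.6
```

```bash
python3 s.py
```

```text
16.2167 [ 545.75 -137.99  122.32] yaw 9.58 Ftool [ 3.99 -4.4  -1.46] M [ 0.989 -0.448  0.703] 35.5895029040191
```

The moment rises to 0.70 N m, so the stop is met. Now I'll turn back through the slack to about parallel, relieve the side force and release.

Call:
{"name": "drive_tool", "arguments": {
  "angular": [
    [0,0,-0.03],
    [0,0,-0.03],
    [0,0,-0.03],
    [0,0,0],
    [0,0,0]
  ],
  "xyz": [
    [0.0003,-0.0008,0],
    [0,0,0],
    [0,0,0],
    [0,0,0],
    [0,0,0]
  ],
  "grip": [1,1,1,1,1]
}}

```text
time: 16.63
position: [545.4, -138.2, 122.3]
ee_rot: [[0.968, 0.252, 0.001], [0.252, -0.968, -0.0], [0.001, 0.0, -1.0]]
contact_force: [1.2, 1.0, 3.0]
grip_width: 35.4
```

```bash
python3 s.py
```

```text
16.6333 [ 545.43 -138.24  122.28] yaw 14.62 Ftool [ 1.41 -0.72 -3.02] M [ 0.179 -0.172  0.069] 35.362336619212655
```

Call:
{"name": "drive_tool", "arguments": {
  "angular": [
    [0,0,0],
    [0,0,0],
    [0,0,0],
    [0,0,0],
    [0,0,0],
    [0,0,0],
    [0,0,0],
    [0,0,0],
    [0,0,0],
    [0,0,0]
  ],
  "xyz": [
    [0,0,0],
    [0,0,0],
    [0,0,0],
    [0,0,0],
    [0,0,0],
    [0,0,0],
    [0,0,0],
    [0,0,0],
    [0,0,0],
    [0,0,0]
  ],
  "grip": [-1,-1,-1,-1,-1,-1,-1,-1,-1,-1]
}}

```text
time: 17.47
position: [545.2, -138.2, 122.3]
ee_rot: [[0.968, 0.252, 0.0], [0.252, -0.968, -0.0], [-0.0, 0.0, -1.0]]
contact_force: [0.5, 0.2, -1.0]
grip_width: 92.5
```

Call:
{"name": "drive_tool", "arguments": {
  "angular": [
    [0,0,0],
    [0,0,0],
    [0,0,0],
    [0,0,0],
    [0,0,0],
    [0,0,0],
    [0,0,0],
    [0,0,0],
    [0,0,0]
  ],
  "xyz": [
    [0,0,-0.01],
    [0,0,-0.02],
    [0,0,-0.03],
    [0,0,-0.03],
    [0,0,-0.03],
    [0,0,-0.02],
    [0,0,0],
    [0,0,0],
    [0,0,0]
  ],
  "grip": [-1,-1,-1,-1,-1,-1,-1,-1,-1]
}}

```text
time: 18.22
position: [544.9, -138.1, 261.8]
ee_rot: [[0.968, 0.252, -0.001], [0.252, -0.968, 0.0], [-0.001, -0.0, -1.0]]
contact_force: [0.3, -0.2, -0.3]
grip_width: 93.1
```

```bash
python3 s.py
python3 - <<'E'
from h import *
d=grab('wrist','k.png'); P=cloud(d); z=P[...,2]
r=np.hypot(P[...,0]-545,P[...,1]+139.3)
for n,lo,hi,R in(('head',48,55,100),('flange',113,121,45),('block',147,155.5,35)):
    q=P[(z>lo)&(z<hi)&(r<R)]
    print(n,len(q),np.median(q[:,2]).round(2),cv2.minAreaRect(q[:,:2].astype(np.float32)),cv2.minEnclosingCircle(q[:,:2].astype(np.float32)))
    A=np.c_[q[:,:2],np.ones(len(q))]; print(' tilt',np.linalg.lstsq(A,q[:,2],rcond=None)[0][:2].round(3))
E
```

```text
18.2167 [ 544.87 -138.07  261.77] yaw 14.61 Ftool [0.26 0.29 0.31] M [-0.052  0.025 -0.038] 93.11736525359201
head 7655 52.49 ((544.7623291015625, -139.39480590820312), (129.1046600341797, 129.36361694335938), 15.792583465576172) ((545.0416259765625, -139.2235870361328), 88.0747299194336)
 tilt [-0.    -0.001]
flange 2241 118.64 ((544.561279296875, -139.74691772460938), (71.22109985351562, 70.7120361328125), 6.233543395996094) ((544.42626953125, -139.9957733154297), 35.91172790527344)
 tilt [ 0.    -0.001]
block 2037 152.57 ((544.1637573242188, -139.81607055664062), (35.530677795410156, 43.98967361450195), 15.562870025634766) ((544.4149780273438, -139.8181610107422), 27.328872680664062)
 tilt [ 0.004 -0.008]
```

View pics/k.png

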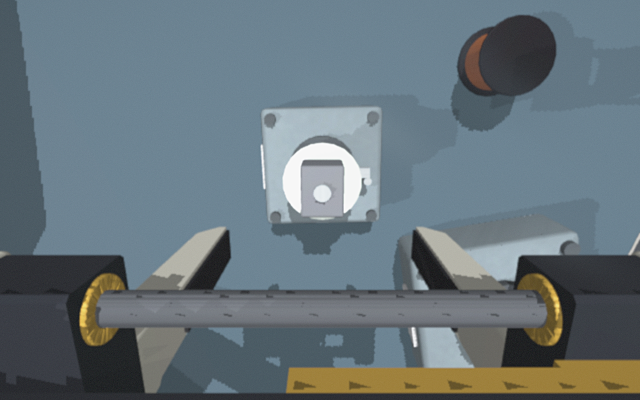

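The view shows the former seated on the head at (322,180), with its block parallel to the head's sides and the lug against the pin at (367,178). The fingers are well clear.

```bash
python3 -c "
from cell import ctrl
print(ctrl.job_done())"
```

```text
the job is handed in; nothing more can be done
None
```

I fitted the rectangular-block former onto the square drive, turned it clockwise to the stop, released it and handed the job in at about 18 s. The hand-in gives no verdict, so the results below are from my own readings.

**Fitting:** The bore first landed on top of the drive at TCP z ≈ 144 mm. A shift of about 1 mm let it slip on. It then passed the ball, pulled down into the groove and met the collar. The highest push I read was about 9 N, and the deepest the spindle sank was about 2 mm, estimated from that.

**Turning:** The wrist moment rose from about 0.4 to 0.7 N m, which I took as the stop. It came 6° past parallel because of slack in the bore, so I turned back through that slack before letting go.

**Last checks:**

| Check | Reading |
|---|---|
| Flange height | 118.6 mm against 118 mm expected; the head also reads 0.5 mm high |
| Distance from the axis | about 0.7 mm |
| Tilt | under 0.01 rad |
| Block yaw / head yaw | 15.6° / 15.8° |
| Lug | against the pin |
| Wrist force after release | about 0 N |
| Gripper | open, clear of the former and about 140 mm above where it let go |

None of these checks failed or disagreed. I did not re-measure the bystanders at the end, but none of my moves touched them.

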